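# Find the stamped case and push it to the dispatch line

## Task

With your fingertips, tip both grey cases over towards yourself (the robot), so that each lies on its broad near side with its underside facing away from you, and see which one has the round black stamp underneath. Then push that case along the bench until its middle lies over the black dispatch line between them, still lying on that side; leave the other case lying where it fell. Do not pick either case up, and leave everything else on the bench alone.

Things in the scene. Friction and masses are not known exactly. Their poses are not given: they have to be found in the camera images.
- case_a_mid (a point): middle of a closed grey case with a white lid, a block 90 (its x) x 120 (its y) x 110 mm (its z, up while it stands), 0.25 to 0.5 kg. It starts loose and upright on the bench, a broad 120 x 110 mm side (its -x) towards the robot, turned up to 0.25 rad; this point is then 55 mm up. Axes are the case's own. Either case may be the stamped one
- case_b_mid (a point): middle of the other, same grey case with a white lid, a block 90 (its x) x 120 (its y) x 110 mm (its z, up while it stands), 0.25 to 0.5 kg. It starts loose and upright on the bench, a broad 120 x 110 mm side (its -x) towards the robot, turned up to 0.25 rad; this point is then 55 mm up. Axes are the case's own. Either case may be the stamped one
- case_a: the case of case_a_mid; origin at the centre of its underside. Tipped towards the robot it turns about its near lower edge, balances at 0.69 rad (39 degrees) and past that falls on its own. Then it lies with its middle 45 mm up, x axis up, z axis (lid) towards the robot, underside facing away from the robot
- case_b: the case of case_b_mid; origin at the centre of its underside. Tipped towards the robot it turns about its near lower edge, balances at 0.69 rad (39 degrees) and past that falls on its own. Then it lies with its middle 45 mm up, x axis up, z axis (lid) towards the robot, underside facing away from the robot
- stamp (a point): centre of the black inked stamp (a 68 mm ring with a cross in it), in the middle of the underside of just one of the cases; seen only when that case is tipped
- line: dispatch line: flat black tape on the bench between the cases, 360 mm long (its x, roughly away from the robot), 18 mm wide (its y), no obstacle; origin at its middle
- bottle: small closed amber bottle, 44 mm across, 90 mm high; origin at the centre of its underside; a bystander, leave alone
- cap_blue: blue screw cap lying flat, 42 mm across, 16 mm high; origin under its centre; a bystander, leave alone
- cap_white: white screw cap lying flat, 42 mm across, 16 mm high; origin under its centre; a bystander, leave alone
- cell: small glass test cell with steel end plates, 56 x 56 x 56 mm; origin under its centre; a bystander, leave alone
- gauge: steel dial gauge lying on its back, 60 mm across, 22 mm high, with a brass stub; origin under its centre; a bystander, leave alone
- beaker: small white plastic beaker, 56 mm across, 55 mm high; origin under its centre; a bystander, leave alone
- spanner: steel spanner, 150 mm long, lying flat; origin near its middle; a bystander, leave alone
There are look-alikes about, which are no part of the job. What is shaped like the case_a but orange is not meant. What is shaped like the case_b but green is not meant.

How it is judged:
By the outcome, as a careful person would: the job done as asked, in the order asked, and still so for the second after the job is handed in, with the robot touching nothing.
It also fails if it takes over 64 s, if anything falls off the work surface, if the arm or the gripper's body presses on something with over 40 N, if the wrist force passes 120 N, or if a joint passes its speed limit or range.

## Robot

A 7-joint arm with a two-finger parallel gripper is mounted at the origin on the work surface. World frame = base frame: x ahead of the robot, y to its left, z up, the work surface at z = 0. Lengths are in m, angles in rad, forces in N, time in s.
With the tool pointing down it reaches from about 0.425 to 0.875 m from the base axis. Payload 4.7 kg.
Tool frame: the origin (TCP) lies midway between the tips of the shut fingers; the grasp point (between the pads) lies 19 mm behind it; z points along the fingers, y is the direction in which the jaws open and shut (so a half turn about z gives the same grasp; the last joint's range is limited). The gripper opens to 87 mm and grips with 3 to 60 N. Pads are 19 mm wide; open, the fingers measure 117 mm over their backs; the gripper's body (75 mm by 190 mm) begins 51 mm behind the grasp point.
Start: joints at [1.275, 0.321, -0.07, 1.45, 0.023, 1.371, -0.057], TCP at [0.198, -0.619, 0.195] pointing down, gripper open.
Joint ranges: [-2.86, 2.86], [-0.3, 2.09], [-1.38, 1.24], [0.06, 2.45], [-1.56, 4.7], [0.09, 2.05], [-2.69, 2.69]. Speed limits (rad/s): [2.57, 2.57, 3.14, 3.14, 3.14, 3.14, 3.14].

## Interface

Orientations are given as a rotation vector (axis times angle).
In Python, from bench import get_state, eyes, job gives the robot as it stands. The module is installed in compiled form; this text tells all that it offers.
- The arm moves only by the shell command python3 -m jog 'ROWS' [FORCE]. ROWS is JSON, a list that holds one entry, the list of rows, each a list of 5 numbers: the opening, from 0 (shut) to 1 (fully open), then the shift along the tool's x, y, z in units of 40 mm (1.0 is 40 mm), then the turn about the tool's z in units of 5 degrees (1.0 is 5 degrees). In form: [[[jaw, dx, dy, dz, turn], ...]]. A call has 1 to 10 rows; each row shifts and turns the commanded pose from where the row before left it, along the tool's axes as they then stand; what a row does not reach is not made up. A row lasts 1/8 s, in which the tool goes at most 62.5 mm and 10.7 degrees, less where a joint would pass 70% of its speed; a pose out of reach is approached as far as the arm can. A call is refused whole if a number of a shift passes 1 or a number of a turn 1, either way. A call with a gripper value outside its range is refused whole. The fingers move at their own pace and stop on an object; FORCE is the grip in N (left out, the last holds). Time passes only in rows, so rows that do not move let the fingers close. It gives the time, the measured TCP pose, the force and the opening at its end, in the units of the state.
- get_state(): the state, without advancing time (a new reading comes with each control period).
- eyes.get_image(name): name is "scene" or "top"; returns (picture, depth): 384x512x3 uint8, red, green, blue; 384x512 float32, m along the optical axis (not along the pixel's ray), 0 where there is no reading.
- eyes.camera_params(name): a dict with "camera_matrix" (3x3 intrinsics, pixels), "pose" (4x4, takes a point from camera to world coordinates). Camera axes: x right, y down, z forward; pixel columns grow to the right and rows downward; lengths in m; the calibration is good to about 2 mm. A picture is of the moment at which its call begins. camera_params takes no time and is no camera call.
- job.close_job(): hands the job in, once; it reports no verdict.
The state is a dict: "time": time; "joint_positions": joint angles; "qd": joint speeds; "joint_torque": joint torques, N m; "position": TCP position; "tool_rot": TCP orientation; "ft_force": force on the tool from outside, world axes, zero at the start; "torque": the same for the moment, N m; "grip_width": opening from 0.0 (shut) to 1.0 (fully open).
Only numpy, scipy, OpenCV 4.12 (cv2) and the standard library are available. Lean on these libraries where they do the work, as an engineer would, in place of code of your own. Each camera call takes 0.05 s, during which the arm holds its last target. There are 200 camera calls.

## Working session

There is one attempt and no reset: what is moved stays moved. The work goes in short steps, Python scripts to look and compute and a shell command to move; the robot and the scene stay as the last step left them, time stands still between calls to the robot, and variables do not carry over. Pictures are saved under pics/ and viewed, about 8 in all and at most 12, crops included, and the job is handed in when it is done.

```bash
mkdir -p pics; cat > h.py <<'E'
import numpy as np, cv2
from bench import get_state, eyes, job
from scipy.spatial.transform import Rotation as R
def snap(n,f=None,crop=None,scale=1):
    im,d=eyes.get_image(n); P=eyes.camera_params(n); K=P["camera_matrix"];T=np.array(P["pose"])
    v,u=np.mgrid[0:384,0:512]
    c=np.stack([(u-K[0][2])/K[0][0]*d,(v-K[1][2])/K[1][1]*d,d],-1)
    w=c@T[:3,:3].T+T[:3,3]; w[d==0]=np.nan
    if f:
        o=im[:,:,::-1]
        if crop: o=o[crop[1]:crop[3],crop[0]:crop[2]]
        cv2.imwrite(f,cv2.resize(o,None,fx=scale,fy=scale,interpolation=cv2.INTER_CUBIC))
    return im,w
E
python3 - <<'E'
from h import *
a,w=snap("top","pics/t1.png",None,1.5); snap("scene","pics/s1.png",None,1.5)
s=get_state(); print(s["time"],s["position"],R.from_rotvec(s["tool_rot"]).as_matrix().round(3),s["ft_force"])
for n in("top","scene"): print(np.array(eyes.camera_params(n)["pose"]).round(2))
E
```

```text
0.1 [ 0.19794425 -0.6185373   0.19418464] [[ 0.952  0.305 -0.001]
 [ 0.305 -0.952  0.002]
 [-0.    -0.002 -1.   ]] [ 1.21278386 -0.67573317 -0.87026797]
[[ 0.   -0.99  0.17  0.3 ]
 [-1.   -0.    0.   -0.02]
 [-0.   -0.17 -0.99  1.51]
 [ 0.    0.    0.    1.  ]]
[[-0.87  0.34 -0.35  0.93]
 [ 0.49  0.58 -0.65  0.72]
 [-0.02 -0.74 -0.67  0.8 ]
 [ 0.    0.    0.    1.  ]]
```

View pics/t1.png

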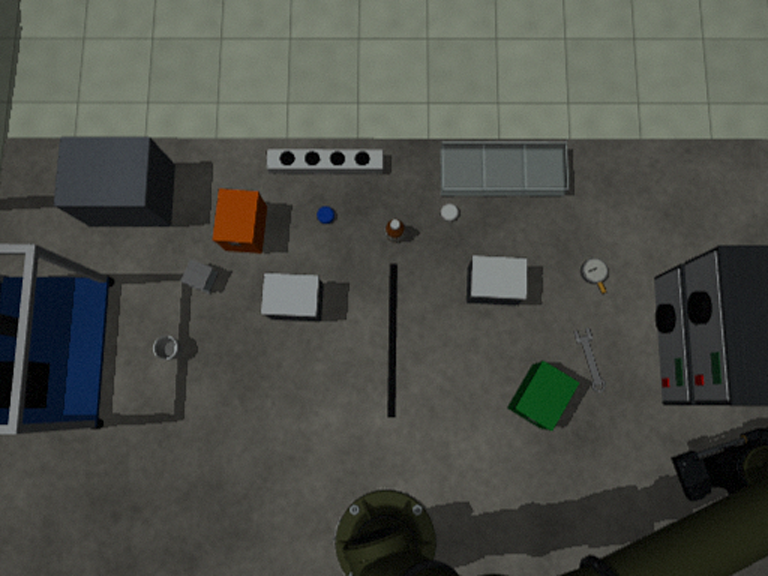

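View pics/s1.png

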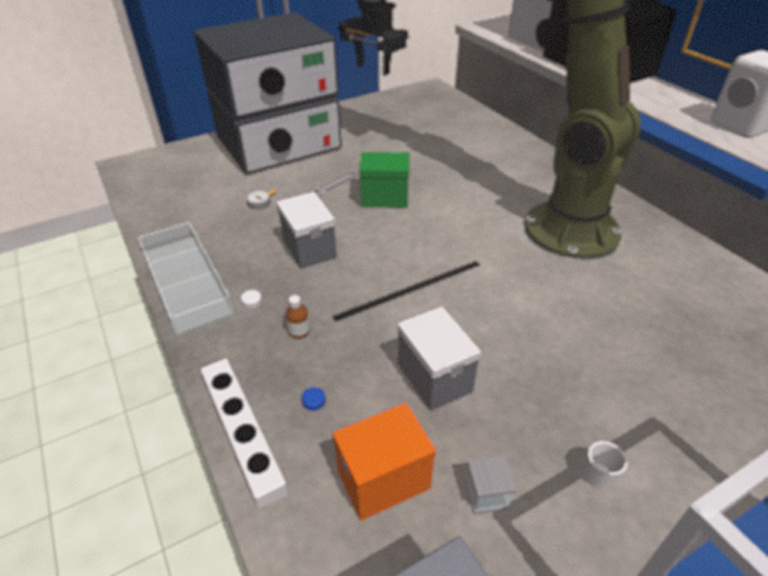

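The grey cases with white lids are at (291,296) and (498,278) in the enlarged top view. The orange block at (240,218) and the green one at (545,395) are look-alikes, ruled out by colour. The line runs from (393,265) to (391,415).

```bash
python3 - <<'E'
from h import *
im,w=snap("top")
for n,(u,v) in dict(A=(291,296),B=(498,278)).items():
    u=int(u/1.5);v=int(v/1.5)
    m=np.zeros(im.shape[:2],bool); m[v-28:v+28,u-32:u+32]=1
    m&=(w[...,2]>.1)&(w[...,2]<.12)
    p=w[m]; r=cv2.minAreaRect((p[:,:2]*1000).astype(np.float32)); print(n,m.sum(),np.median(p,0).round(3),r)
for n,(u,v) in dict(l1=(393,267),l2=(391,413),bottle=(396,228),capw=(449,212),gauge=(595,271),sp1=(580,333),sp2=(598,387),g=(518,400),gtop=(543,363),cell=(204,270),beak=(165,348),or1=(235,245)).items():
    print(n,w[round(v/1.5),round(u/1.5)].round(3))
a,b=snap("scene","pics/s2.png",(150,100,350,300),3)
E
```

```text
A 1017 [0.537 0.213 0.111] ((538.4603271484375, 212.84585571289062), (121.8306884765625, 92.14054107666016), 87.44306945800781)
B 1003 [ 0.578 -0.247  0.111] ((578.7059936523438, -247.85687255859375), (120.89730834960938, 92.64141082763672), 87.14533233642578)
l1 [ 0.62  -0.015  0.005]
l2 [ 0.28  -0.013  0.003]
bottle [ 0.695 -0.022  0.081]
capw [ 0.754 -0.148  0.016]
gauge [ 0.606 -0.489  0.029]
sp1 [ 0.464 -0.455  0.   ]
sp2 [ 0.339 -0.489  0.006]
g [ 0.307 -0.283  0.104]
gtop [ 0.387 -0.339  0.114]
cell [0.602 0.421 0.051]
beak [0.426 0.514 0.011]
or1 [0.659 0.346 0.069]
```

View pics/s2.png

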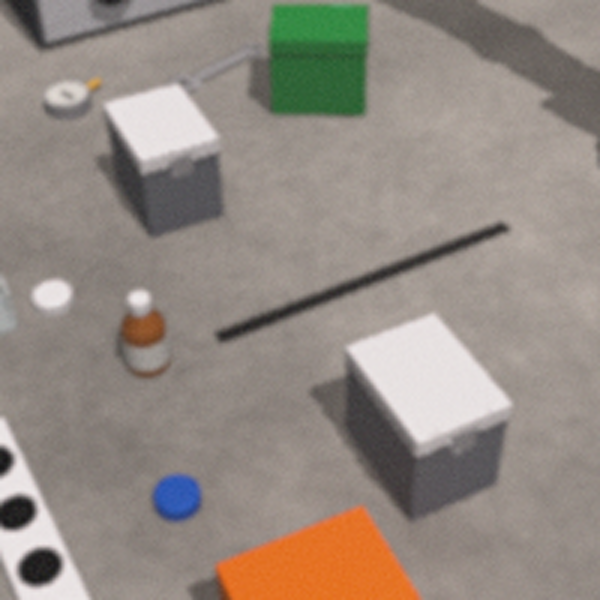

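A is the left case, centre (0.538, 0.213), and B the right, centre (0.579, -0.248). Both tops read 0.111 m and about 121 x 92 mm, which matches the given size, with yaw about -0.05. Both are the grey cases with white lids. I start with B, going round to its far side with the fingers open.

```bash
python3 -m jog '[[[1,0.3,-0.9,0,0.82],[1,0.3,-0.9,0,0.82],[1,0.3,-0.9,0,0.82],[1,0.3,-0.9,0,0.82],[1,0.3,-0.9,0,0.82],[1,0.95,-0.45,0,0],[1,0.95,-0.45,0,0],[1,0.95,-0.45,0,0],[1,0.95,-0.45,0,0],[1,0.95,-0.45,0,0]]]'
```

```text
time: 1.45
position: [0.4224, -0.3512, 0.1951]
tool_rot: [3.14, -0.076, -0.0]
ft_force: [-0.1, -0.1, -0.2]
grip_width: 0.998
```

```bash
python3 -m jog '[[[1,0.95,-0.45,0,0],[1,0.95,-0.45,0,0],[1,0.95,-0.45,0,0],[1,0.95,-0.45,0,0],[1,0.95,-0.45,0,0],[1,0.95,-0.45,0,0],[1,0,0,0,0],[1,0,0,0,0]]]'
```

```text
time: 2.45
position: [0.6537, -0.2553, 0.1945]
tool_rot: [3.14, -0.076, -0.002]
ft_force: [-0.3, -0.5, 0.0]
grip_width: 0.996
```

```bash
python3 -m jog '[[[1,0.3,-0.15,0,0],[1,0,0,0.8,0],[1,0,0,0.8,0],[1,0,0,0.85,0],[1,0,0,0,0],[1,-0.4,0,0,0],[1,-0.3,0,0,0],[1,-0.25,0,0,0],[1,-0.25,0,0,0],[1,0,0,0,0]]]'; python3 -c "
from h import *; snap('scene','pics/s3.png',(150,50,400,250),3)"
```

```text
time: 3.7
position: [0.6181, -0.2475, 0.0976]
tool_rot: [3.14, -0.076, 0.0]
ft_force: [-0.2, 0.0, 0.9]
grip_width: 1.001
```

View pics/s3.png

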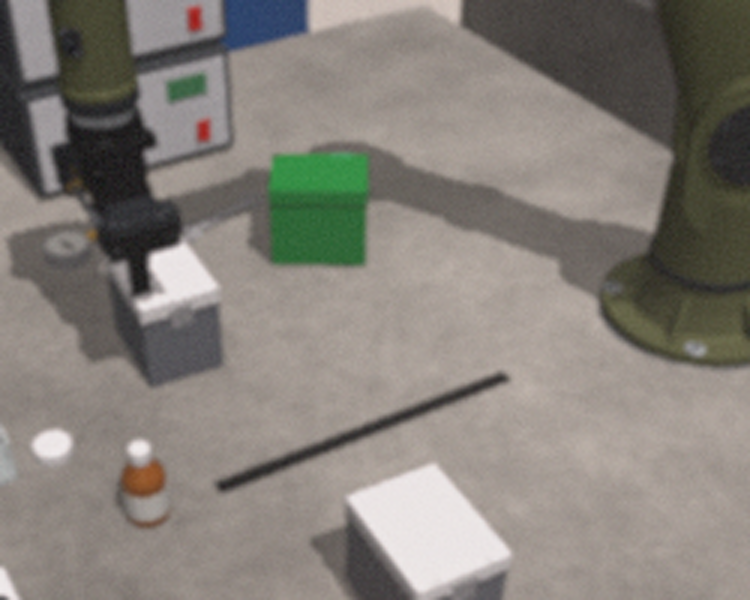

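The fingers are behind B at about crop (140,280), at or close to contact. The case has not moved, so I pull on.

```bash
for i in 1; do python3 -m jog '[[[1,-0.2,0,0,0],[1,-0.2,0,0,0],[1,0,0,0,0]]]'; done; python3 - <<'E'
from h import *
im,w=snap("scene","pics/s4.png",(150,80,350,240),3)
E
```

```text
time: 4.12
position: [0.6019, -0.2466, 0.0971]
tool_rot: [3.14, -0.076, -0.001]
ft_force: [0.2, 0.2, 0.5]
grip_width: 1.001
```

View pics/s4.png

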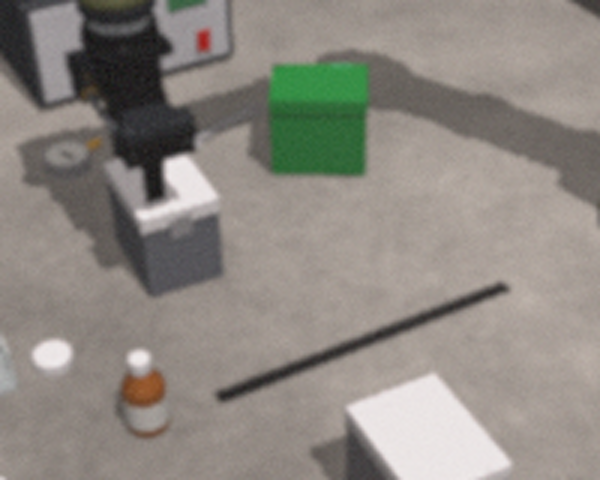

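The force stays at zero with the TCP past the face, and the picture shows the tips just over the lid. Open tips evidently sit higher than the shut-finger TCP, so I back out, half close and go lower.

```bash
python3 -m jog '[[[0.6,0.5,0,-0.3,0],[0.6,0.5,0,0,0],[0.6,0.5,0,0,0],[0.6,0.1,0,0.3,0],[0.6,0,0,0.3,0],[0.6,0,0,0,0],[0.6,-0.4,0,0,0],[0.6,-0.3,0,0,0],[0.6,-0.2,0,0,0],[0.6,0,0,0,0]]]'; python3 -m jog '[[[0.6,-0.15,0,0,0],[0.6,0,0,0,0]]]'
```

```text
time: 5.42
position: [0.6301, -0.2482, 0.0856]
tool_rot: [3.14, -0.076, 0.001]
ft_force: [-0.0, -0.4, -0.1]
grip_width: 0.603
time: 5.68
position: [0.6244, -0.2475, 0.0851]
tool_rot: [3.141, -0.075, -0.0]
ft_force: [1.0, 0.1, -0.1]
grip_width: 0.601
```

```bash
python3 -m jog '[[[0.6,-0.2,0,0,0],[0.6,-0.2,0,-0.05,0],[0.6,0,0,0,0]]]'; python3 - <<'E'
from h import *
im,w=snap("scene","pics/s5.png",(150,80,350,240),3)
E
```

```text
time: 6.05
position: [0.608, -0.247, 0.0875]
tool_rot: [3.14, -0.076, -0.0]
ft_force: [0.6, -0.2, -0.2]
grip_width: 0.601
```

View pics/s5.png

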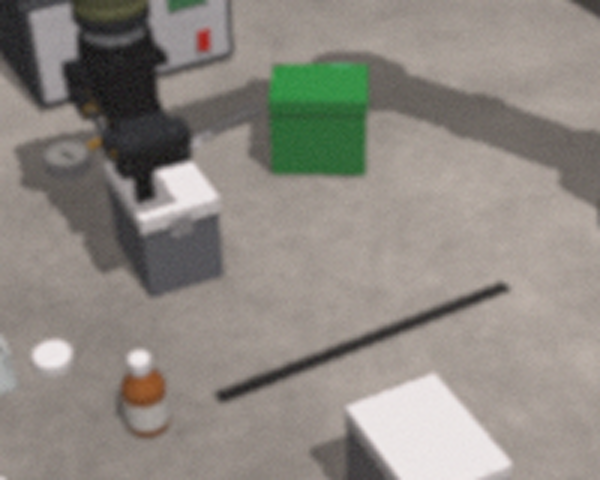

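```bash
python3 - <<'E'
from h import *
im,w=snap("scene")
for v in range(126,152,2):
    print(v,[tuple(np.nan_to_num(w[v,u]*1000).astype(int)) +(int(im[v,u].mean()),) for u in (192,195,198,201)])
E
```

```text
126 [(np.int64(638), np.int64(-164), np.int64(229), 58), (np.int64(631), np.int64(-160), np.int64(228), 55), (np.int64(623), np.int64(-155), np.int64(229), 49), (np.int64(614), np.int64(-156), np.int64(225), 49)]
128 [(np.int64(641), np.int64(-158), np.int64(226), 51), (np.int64(634), np.int64(-154), np.int64(226), 46), (np.int64(626), np.int64(-150), np.int64(226), 45), (np.int64(616), np.int64(-153), np.int64(221), 40)]
130 [(np.int64(643), np.int64(-154), np.int64(223), 41), (np.int64(634), np.int64(-155), np.int64(219), 43), (np.int64(624), np.int64(-157), np.int64(215), 37), (np.int64(615), np.int64(-156), np.int64(212), 34)]
132 [(np.int64(642), np.int64(-159), np.int64(213), 37), (np.int64(633), np.int64(-160), np.int64(209), 34), (np.int64(623), np.int64(-162), np.int64(205), 37), (np.int64(615), np.int64(-159), np.int64(204), 33)]
134 [(np.int64(641), np.int64(-165), np.int64(202), 42), (np.int64(633), np.int64(-163), np.int64(200), 31), (np.int64(624), np.int64(-163), np.int64(197), 33), (np.int64(614), np.int64(-163), np.int64(194), 38)]
136 [(np.int64(643), np.int64(-163)
[... 982 characters left out ...]
, (np.int64(596), np.int64(-226), np.int64(114), 91)]
146 [(np.int64(624), np.int64(-236), np.int64(110), 138), (np.int64(621), np.int64(-214), np.int64(123), 78), (np.int64(610), np.int64(-217), np.int64(117), 68), (np.int64(600), np.int64(-218), np.int64(113), 110)]
148 [(np.int64(626), np.int64(-231), np.int64(106), 114), (np.int64(621), np.int64(-218), np.int64(112), 131), (np.int64(612), np.int64(-215), np.int64(110), 140), (np.int64(604), np.int64(-208), np.int64(112), 156)]
150 [(np.int64(626), np.int64(-234), np.int64(96), 86), (np.int64(624), np.int64(-209), np.int64(111), 155), (np.int64(617), np.int64(-202), np.int64(112), 180), (np.int64(609), np.int64(-195), np.int64(114), 217)]
```

The finger tips measure about 27 mm above the reported TCP and are just skimming the lid. I back off and go lower by that much.

```bash
python3 -m jog '[[[0.6,0.5,0,-0.3,0],[0.6,0.5,0,0,0],[0.6,0.35,0,0,0],[0.6,0,0,0.5,0],[0.6,0,0,0.45,0],[0.6,0,0,0,0],[0.6,-0.4,0,0,0],[0.6,-0.3,0,0,0],[0.6,0,0,0,0]]]'; python3 -m jog '[[[0.6,-0.15,0,0,0],[0.6,-0.15,0,0,0],[0.6,0,0,0,0]]]'
```

```text
time: 7.28
position: [0.6339, -0.2485, 0.0618]
tool_rot: [3.14, -0.076, 0.0]
ft_force: [-0.2, -0.5, -0.4]
grip_width: 0.601
time: 7.65
position: [0.6231, -0.2474, 0.0618]
tool_rot: [3.14, -0.075, 0.002]
ft_force: [3.0, 0.1, 2.4]
grip_width: 0.602
```

```bash
python3 -m jog '[[[0.6,-0.2,0,-0.05,0],[0.6,-0.2,0,-0.05,0],[0.6,-0.2,0,-0.05,0],[0.6,0,0,0,0]]]'; python3 - <<'E'
from h import *
im,w=snap("scene","pics/s6.png",(150,80,350,240),3)
E
```

```text
time: 8.15
position: [0.5979, -0.2463, 0.0674]
tool_rot: [3.14, -0.076, -0.001]
ft_force: [3.3, 0.4, 2.0]
grip_width: 0.601
```

View pics/s6.png

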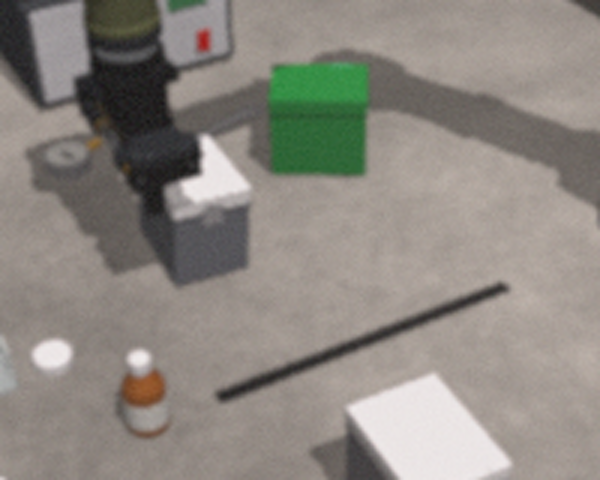

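B slid about 20 mm instead of tipping, because my horizontal stroke dragged down on the face. I'll follow the tipping arc, rising about as fast as I pull, so friction helps lift.

```bash
python3 -m jog '[[[0.6,-0.1,0,-0.15,0],[0.6,-0.2,0,-0.22,0],[0.6,-0.22,0,-0.2,0],[0.6,0,0,0,0]]]'; python3 - <<'E'
from h import *
im,w=snap("scene","pics/s7.png",(150,80,350,240),3)
E
```

```text
time: 8.7
position: [0.5774, -0.2457, 0.091]
tool_rot: [3.14, -0.076, 0.001]
ft_force: [0.8, -0.3, 1.4]
grip_width: 0.596
```

View pics/s7.png

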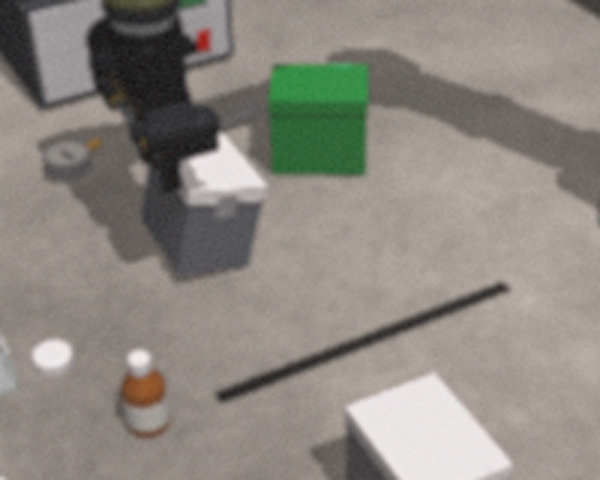

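B is now tipping about its near edge, at roughly 10 degrees. I continue along the arc. (8 pictures viewed.)

```bash
python3 -m jog '[[[0.6,-0.26,0,-0.17,0],[0.6,-0.26,0,-0.15,0],[0.6,-0.28,0,-0.12,0],[0.6,-0.28,0,-0.1,0],[0.6,-0.3,0,-0.05,0],[0.6,-0.3,0,-0.03,0],[0.6,0,0,0,0]]]'; cat > lay.py <<'E'
from h import *
def bl(n,x0,x1,y0,y1):
    im,w=snap(n); m=(w[...,0]>x0)&(w[...,0]<x1)&(w[...,1]>y0)&(w[...,1]<y1)&(w[...,2]>.02)&(w[...,2]<.16)
    return im,w,m
im,w,m=bl("scene",.3,.7,-.34,-.16)
p=w[m]; print("z pct",np.percentile(p[:,2],[50,90,97]).round(3))
t=p[abs(p[:,2]-.09)<.006]; print(len(t), np.percentile(t,[3,50,97],axis=0).round(3) if len(t) else 0)
E
python3 lay.py
```

```text
time: 9.62
position: [0.5096, -0.2423, 0.1148]
tool_rot: [3.14, -0.077, -0.001]
ft_force: [0.4, -0.5, -0.4]
grip_width: 0.599
z pct [0.087 0.122 0.14 ]
313 [[ 0.31  -0.332  0.084]
 [ 0.508 -0.24   0.09 ]
 [ 0.547 -0.184  0.096]]
```

```bash
python3 -m jog '[[[0.6,0,0,-1,0],[0.6,0.5,0,-1,0],[0.6,0.9,-0.5,-0.5,0],[0.6,0.9,-0.9,0,0],[0.6,0.2,-1,0,0],[0.6,0,-1,0,0],[0.6,0,-1,0,0],[0.6,0,-1,0,0],[0.6,0,-1,0,0],[0.6,0,-1,0,0]]]'; python3 - <<'E'
from h import *
a,w=snap("scene"); b,w2=snap("top")
A=cv2.resize(a[80:260,150:350],(667,600)); 
A=cv2.resize(a[80:240,150:350],None,fx=2,fy=2); B=cv2.resize(b[150:310,150:390],None,fx=1.66,fy=1.66)
h=max(A.shape[0],B.shape[0]); P=[cv2.copyMakeBorder(x,0,h-x.shape[0],0,0,0) for x in(A,B)]
cv2.imwrite("pics/c1.png",np.hstack(P)[:,:,::-1])
m=(w2[...,1]>-.32)&(w2[...,1]<-.16)&(w2[...,0]>.4)&(w2[...,0]<.7)&(w2[...,2]>.07)
p=w2[m]; print(m.sum(),np.median(p,0).round(3),cv2.minAreaRect((p[:,:2]*1000).astype(np.float32)))
E
```

```text
time: 10.92
position: [0.6251, 0.0505, 0.2145]
tool_rot: [-3.14, 0.075, 0.0]
ft_force: [0.2, 0.2, -0.0]
grip_width: 0.601
1111 [ 0.45  -0.24   0.091] ((450.2847595214844, -241.0821533203125), (120.58702850341797, 101.92282104492188), 88.15233612060547)
```

View pics/c1.png

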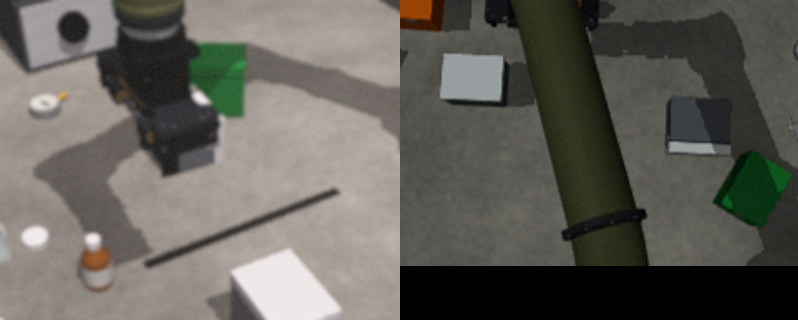

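B lies flat with its middle at (0.450, -0.241), clear of the green block. Its underside is still hidden by the gripper, at crop (190,150). (9 viewed.) Next is case A.

```bash
python3 -m jog '[[[0.6,0,-1,0,0],[0.6,-0.1,-1,0,0],[0.6,-0.1,-1,0,0],[0.6,-0.1,-1,0,0],[0.6,0,-0.05,0,0],[0.6,0,0,1,0],[0.6,0,0,1,0],[0.6,0,0,1,0],[0.6,0,0,0.6,0],[0.6,0,0,0,0]]]'
python3 - <<'E'
from h import *
im,w=snap("scene")
np.set_printoptions(suppress=True)
x=w[...,0];y=w[...,1];z=w[...,2]
m=(abs(y+.241)<.055)&(abs(x-.507)<.012)&(z>.02)&(z<.08)
print("B underside",m.sum(),"dark frac",(im[m].mean(1)<45).mean(),np.percentile(im[m].mean(1),[2,10,25,50,90]))
v,u=np.where(m); print(u.min(),u.max(),v.min(),v.max())
E
```

```text
time: 12.28
position: [0.6196, 0.2089, 0.0682]
tool_rot: [3.138, -0.078, -0.007]
ft_force: [0.1, -0.3, 0.2]
grip_width: 0.597
B underside 194 dark frac 0.0 [59.33333333 61.33333333 63.         65.         70.33333333]
220 235 135 163
```

```bash
python3 -m jog '[[[0.6,-0.4,0,0,0],[0.6,-0.3,0,0,0],[0.6,0,0,0,0]]]';  python3 -m jog '[[[0.6,-0.1,0,0,0],[0.6,0,0,0,0]]]'
```

```text
time: 12.7
position: [0.5931, 0.2129, 0.0722]
tool_rot: [-3.141, 0.075, -0.004]
ft_force: [-0.1, 0.1, 0.1]
grip_width: 0.599
time: 12.95
position: [0.5901, 0.2127, 0.0716]
tool_rot: [-3.14, 0.076, -0.004]
ft_force: [3.2, -0.4, 2.0]
grip_width: 0.6
```

```bash
python3 -m jog '[[[0.6,-0.1,0,-0.12,0],[0.6,-0.2,0,-0.2,0],[0.6,-0.22,0,-0.2,0],[0.6,0,0,0,0]]]'; python3 - <<'E'
from h import *
im,w=snap("top")
x=w[...,0];y=w[...,1];z=w[...,2]
im2=im.mean(2)
m=(y>.15)&(y<.28)&(x>.36)&(x<.62)&(z>.02)&(z<.16)
for yy in (.165,.26):
  k=m&(abs(y-yy)<.003); p=w[k]; o=np.argsort(p[:,0]); print((p[o][::2][:,[0,2]]*1000).astype(int).tolist())
E
```

```text
time: 13.45
position: [0.5671, 0.2144, 0.0924]
tool_rot: [3.141, -0.074, 0.001]
ft_force: [1.2, -0.3, -0.2]
grip_width: 0.603
[]
[[470, 109], [473, 112], [476, 112], [479, 113], [483, 109], [489, 116]]
```

A is tipping at about 12 degrees with the pivot in place. I continue.

```bash
python3 -m jog '[[[0.6,-0.26,0,-0.17,0],[0.6,-0.26,0,-0.15,0],[0.6,-0.28,0,-0.12,0],[0.6,-0.28,0,-0.1,0],[0.6,-0.3,0,-0.05,0],[0.6,-0.3,0,-0.03,0],[0.6,0,0,0,0],[0.6,0,0,-1,0],[0.6,0.3,0,-1,0],[0.6,0.5,0,-0.5,0]]]'; python3 -m jog '[[[0.6,0.9,1,0,0],[0.6,0.9,1,0,0],[0.6,0.4,1,0,0],[0.6,0.4,1,0,0],[0.6,0,1,0,0],[0.6,0,0,0,0]]]'; python3 - <<'E'
from h import *
a,w=snap("scene"); b,w2=snap("top")
A=cv2.resize(a[70:300,150:400],None,fx=1.7,fy=1.7); B=cv2.resize(b[150:310,150:390],None,fx=1.55,fy=1.55)
h=max(A.shape[0],B.shape[0]); P=[cv2.copyMakeBorder(x,0,h-x.shape[0],0,0,0) for x in(A,B)]
cv2.imwrite("pics/c2.png",np.hstack(P)[:,:,::-1])
for y0,y1 in((-.32,-.16),(.13,.3)):
  m=(w2[...,1]>y0)&(w2[...,1]<y1)&(w2[...,0]>.36)&(w2[...,0]<.6)&(w2[...,2]>.075)&(w2[...,2]<.105)
  p=w2[m]; print(m.sum(),np.median(p,0).round(3),cv2.minAreaRect((p[:,:2]*1000).astype(np.float32)))
E
```

```text
time: 14.75
position: [0.534, 0.216, 0.219]
tool_rot: [-3.14, 0.075, -0.006]
ft_force: [1.0, -0.2, 0.4]
grip_width: 0.602
time: 15.5
position: [0.6275, 0.0047, 0.2155]
tool_rot: [3.138, -0.088, -0.001]
ft_force: [0.4, 0.4, -0.5]
grip_width: 0.599
1233 [ 0.444 -0.241  0.091] ((432.8886413574219, -251.87380981445312), (141.87567138671875, 134.66278076171875), 87.2052230834961)
65 [0.492 0.175 0.094] ((534.7078857421875, 212.37396240234375), (123.02561950683594, 92.47281646728516), 87.09173583984375)
```

View pics/c2.png

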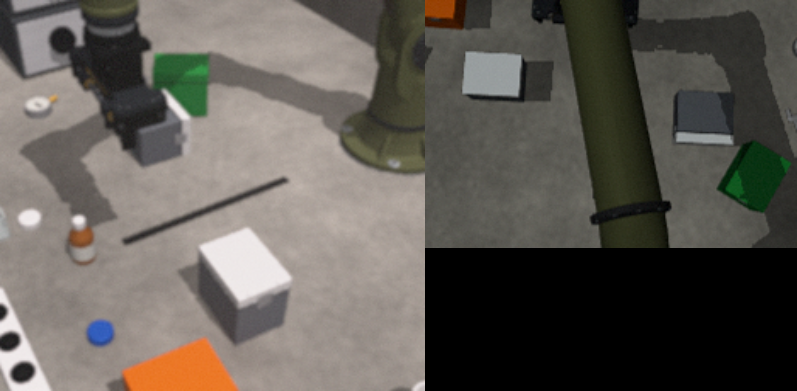

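A's tip slipped over the lid and the case dropped back upright, now centred at (0.535, 0.212). I repeat, starting slightly lower with a flatter end to the arc. (10 viewed.)

```bash
python3 -m jog '[[[0.6,0,-1,0,0],[0.6,-0.1,-1,0,0],[0.6,-0.15,-1,0,0],[0.6,-0.1,-1,0,0],[0.6,-0.1,-1,0,0],[0.6,0,-0.2,1,0],[0.6,0,0,1,0],[0.6,0,0,1,0],[0.6,0,0,0.7,0],[0.6,0,0,0,0]]]'
python3 - <<'E'
from h import *
im,w=snap("scene")
x=w[...,0];y=w[...,1];z=w[...,2]
m=(abs(y+.241)<.055)&(abs(x-.505)<.012)&(z>.02)&(z<.08)
g=im[m].mean(1); print("B underside",m.sum(),np.percentile(g,[2,10,25,50,90]), np.percentile(y[m],[1,50,99]))
E
```

```text
time: 16.85
position: [0.6164, 0.2204, 0.0658]
tool_rot: [3.14, -0.071, -0.008]
ft_force: [0.4, -0.6, 0.4]
grip_width: 0.597
B underside 202 [60.66666667 62.03333333 63.33333333 65.33333333 72.26666667] [-0.29434294 -0.22738734 -0.1868487 ]
```

```bash
python3 -m jog '[[[0.6,-0.4,0,0,0],[0.6,-0.25,0,0,0],[0.6,0,0,0,0]]]'
```

```text
time: 17.27
position: [0.5932, 0.2216, 0.0698]
tool_rot: [-3.14, 0.073, -0.003]
ft_force: [-0.1, -0.3, -0.0]
grip_width: 0.598
```

```bash
python3 -m jog '[[[0.6,0,0.2,0.08,0],[0.6,-0.12,0,0,0],[0.6,0,0,0,0]]]'
```

```text
time: 17.65
position: [0.5881, 0.2122, 0.0651]
tool_rot: [3.14, -0.076, 0.001]
ft_force: [0.6, -0.4, 0.8]
grip_width: 0.6
```

```bash
python3 -m jog '[[[0.6,-0.12,0,-0.08,0],[0.6,-0.2,0,-0.2,0],[0.6,-0.25,0,-0.2,0],[0.6,0,0,0,0]]]'; cat > slope.py <<'E'
from h import *
im,w=snap("top")
x=w[...,0];y=w[...,1];z=w[...,2]
k=(abs(y-.25)<.01)&(x>.36)&(x<.62)&(z>.02)&(z<.14); p=w[k]; o=np.argsort(p[:,0]); print((p[o][::6][:,[0,2]]*1000).astype(int).tolist())
E
python3 slope.py
```

```text
time: 18.15
position: [0.5644, 0.2149, 0.0854]
tool_rot: [-3.14, 0.073, -0.002]
ft_force: [0.4, 0.2, 0.4]
grip_width: 0.601
[[466, 111], [473, 111]]
```

```bash
cat > tilt.py <<'E'
from h import *
im,w=snap("scene")
x=w[...,0];y=w[...,1];z=w[...,2]
k=(y>.15)&(y<.285)&(x>.35)&(x<.64)&(z>.02)&(z<.15)
b=im.min(2)>110
p=w[k&b]; c=p.mean(0); n=np.linalg.svd(p-c)[2][2]; n*=np.sign(n[2]); print("lid",len(p),c.round(3),n.round(3))
s=w[k&~b&(y>.255)]; print("side",len(s),np.percentile(s,[2,50,98],axis=0).round(3).tolist())
E
python3 tilt.py
```

```text
lid 410 [0.511 0.265 0.111] [-0.206  0.374  0.904]
side 619 [[0.484, 0.256, 0.022], [0.542, 0.27, 0.06], [0.576, 0.273, 0.107]]
```

```bash
python3 -m jog '[[[0.6,-0.25,0,-0.12,0],[0.6,-0.25,0,-0.1,0],[0.6,-0.28,0,-0.09,0],[0.6,-0.28,0,-0.07,0],[0.6,0,0,0,0]]]'; python3 tilt.py
```

```text
time: 18.88
position: [0.5212, 0.2161, 0.0994]
tool_rot: [3.14, -0.074, -0.002]
ft_force: [-0.2, -0.1, 0.4]
grip_width: 0.601
lid 380 [0.471 0.264 0.111] [-0.593 -0.072  0.802]
side 722 [[0.456, 0.256, 0.026], [0.514, 0.271, 0.073], [0.558, 0.275, 0.124]]
```

A is at 36 degrees, just short of balance. I push on.

```bash
python3 -m jog '[[[0.6,-0.28,0,-0.03,0],[0.6,-0.28,0,0,0],[0.6,-0.28,0,0,0],[0.6,0,0,0,0],[0.6,0,0,0,0]]]'; python3 tilt.py
```

```text
time: 19.55
position: [0.4895, 0.2175, 0.1009]
tool_rot: [3.141, -0.076, 0.001]
ft_force: [0.7, -0.5, -0.1]
grip_width: 0.603
lid 678 [0.424 0.257 0.084] [-0.021  0.489  0.872]
side 499 [[0.403, 0.257, 0.022], [0.456, 0.274, 0.057], [0.488, 0.278, 0.089]]
```

```bash
python3 -m jog '[[[0.6,0,0,-1,0],[0.6,0,0,-1,0],[0.6,0,0,-0.7,0],[0.6,0,1,0,0],[0.6,0,1,0,0],[0.6,0,1,0,0],[0.6,0,1,0,0],[0.6,0,1,0,0],[0.6,0,1,0,0],[0.6,0,0,0,0]]]'; python3 - <<'E'
from h import *
a,w=snap("scene"); b,w2=snap("top")
A=cv2.resize(a[70:300,150:400],None,fx=1.9,fy=1.9); B=cv2.resize(b[150:310,150:390],None,fx=1.35,fy=1.35)
h=max(A.shape[0],B.shape[0]); P=[cv2.copyMakeBorder(x,0,h-x.shape[0],0,0,0) for x in(A,B)]
cv2.imwrite("pics/c3.png",np.hstack(P)[:,:,::-1])
for n,y0,y1 in(("B",-.32,-.16),("A",.13,.3)):
  m=(w2[...,1]>y0)&(w2[...,1]<y1)&(w2[...,0]>.36)&(w2[...,0]<.6)&(w2[...,2]>.08)&(w2[...,2]<.1)
  p=w2[m]; print(n,m.sum(),np.median(p,0).round(3),cv2.minAreaRect((p[:,:2]*1000).astype(np.float32)))
  m=(w[...,1]>y0)&(w[...,1]<y1)&(w[...,0]>.46)&(w[...,0]<.55)&(w[...,2]>.02)&(w[...,2]<.08)
  print(m.sum(),np.percentile(a[m].mean(1),[2,10,25,50,90]))
E
```

```text
time: 20.85
position: [0.4776, -0.0261, 0.2086]
tool_rot: [3.14, -0.086, -0.0]
ft_force: [0.9, 1.2, -0.7]
grip_width: 0.6
B 1222 [ 0.444 -0.241  0.091] ((433.3288269042969, -252.05943298339844), (142.5911102294922, 133.55430603027344), 86.51190185546875)
344 [58.66666667 60.66666667 63.         66.66666667 71.66666667]
A 1217 [0.427 0.218 0.091] ((428.577880859375, 218.85081481933594), (121.1602783203125, 110.8066635131836), 87.1123275756836)
548 [51.66666667 60.         64.         74.16666667 95.66666667]
```

View pics/c3.png

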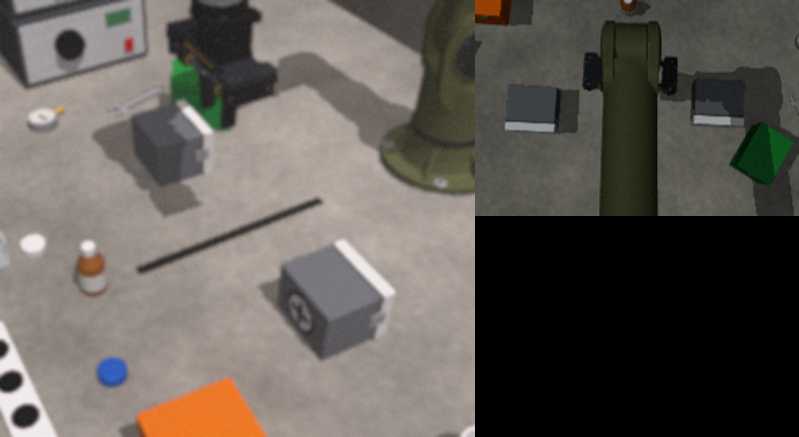

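The ring-and-cross stamp is on A's underside, at crop (300,312). B's underside at (165,158) is plain. (11 viewed.) A is centred at (0.429, 0.219) and must go about 0.233 m in -y to the line at y = -0.014. I go round to its +y side and turn the jaws along x for a two-finger push.

```bash
python3 -m jog '[[[0.8,-0.16,-1,0,0],[0.8,-0.16,-1,0,0],[0.8,-0.16,-1,0,0],[0.8,-0.16,-1,0,0],[0.8,-0.16,-1,0,0],[0.8,-0.16,-1,0,0],[0.8,-0.16,-1,0,0],[0.8,-0.16,-1,0,0],[0.8,-0.16,-0.8,0,0],[0.8,0,0,0,1]]]'; python3 -m jog '[[[0.8,0,0,0,1],[0.8,0,0,0,1],[0.8,0,0,0,1],[0.8,0,0,0,1],[0.8,0,0,0,1],[0.8,0,0,0,1],[0.8,0,0,0,1],[0.8,0,0,0,1],[0.8,0,0,0,1],[0.8,0,0,0,1]]]';  python3 -m jog '[[[0.8,0,0,0,1],[0.8,0,0,0,1],[0.8,0,0,0,1],[0.8,0,0,0,1],[0.8,0,0,0,1],[0.8,0,0,0,1],[0.8,0,0,0,0.4],[0.8,0,0,0,0]]]'
```

```text
time: 22.2
position: [0.4341, 0.3375, 0.2089]
tool_rot: [-3.132, 0.202, 0.003]
ft_force: [0.2, 0.6, -0.1]
grip_width: 0.8
time: 23.45
position: [0.4344, 0.3274, 0.1796]
tool_rot: [2.925, -0.987, -0.041]
ft_force: [0.7, -0.2, -1.7]
grip_width: 0.794
time: 24.45
position: [0.527, 0.2947, 0.1323]
tool_rot: [2.632, -1.566, -0.19]
ft_force: [0.6, -0.4, 0.7]
grip_width: 0.802
```

```bash
python3 - <<'E'
from h import *
s=get_state(); print(np.round(s["joint_positions"],2)); print(R.from_rotvec(s["tool_rot"]).as_matrix().round(2))
E
```

```text
[-1.35  0.67  1.24  1.56 -0.65  1.52 -2.69]
[[ 0.47 -0.87 -0.14]
 [-0.88 -0.48  0.  ]
 [-0.07  0.13 -0.99]]
```

Joint 7 reached its limit turning that way, so I turn the other way, rising first.

```bash
python3 -m jog '[[[0.8,0,0,-0.5,-1],[0.8,0,0,-0.5,-1],[0.8,0,0,0,-1],[0.8,0,0,0,-1],[0.8,0,0,0,-1],[0.8,0,0,0,-1],[0.8,0,0,0,-1],[0.8,0,0,0,-1]]]'; python3 - <<'E'
from h import *
s=get_state(); print(np.round(s["joint_positions"],2)); print(R.from_rotvec(s["tool_rot"]).as_matrix().round(2))
E
```

```text
time: 25.45
position: [0.5322, 0.2961, 0.1731]
tool_rot: [3.057, -0.572, -0.219]
ft_force: [0.5, -0.4, -0.1]
grip_width: 0.803
[-1.28  0.55  1.11  1.5  -0.52  1.54 -2.08]
[[ 0.92 -0.36 -0.14]
 [-0.36 -0.93  0.  ]
 [-0.13  0.05 -0.99]]
```

The tool keeps a harmless 8 degree tilt. I carry on turning to yaw +90.

```bash
python3 -m jog '[[[0.8,0,0,-0.3,-1],[0.8,0,0,-0.3,-1],[0.8,0,0,0,-1],[0.8,0,0,0,-1],[0.8,0,0,0,-1],[0.8,0,0,0,-1],[0.8,0,0,0,-1],[0.8,0,0,0,-1],[0.8,0,0,0,-1],[0.8,0,0,0,-1]]]';python3 -m jog '[[[0.8,0,0,0,-1],[0.8,0,0,0,-1],[0.8,0,0,0,-1],[0.8,0,0,0,-1],[0.8,0,0,0,-1],[0.8,0,0,0,-1],[0.8,0,0,0,-1],[0.8,0,0,0,-1],[0.8,0,0,0,-1],[0.8,0,0,0,-1]]]'; python3 -m jog '[[[0.8,0,0,0,-1],[0.8,0,0,0,-1],[0.8,0,0,0,0]]]'; python3 - <<'E'
from h import *
s=get_state(); print(np.round(s["joint_positions"],2)); print(R.from_rotvec(s["tool_rot"]).as_matrix().round(2))
E
```

```text
time: 26.7
position: [0.5356, 0.2959, 0.197]
tool_rot: [-2.999, -0.77, 0.213]
ft_force: [0.7, -0.2, -1.0]
grip_width: 0.8
time: 27.95
position: [0.5356, 0.2959, 0.197]
tool_rot: [-2.353, -1.933, 0.165]
ft_force: [-0.0, 0.5, -0.7]
grip_width: 0.799
time: 28.32
position: [0.5358, 0.2956, 0.1969]
tool_rot: [-2.174, -2.12, 0.152]
ft_force: [0.4, -0.3, -0.7]
grip_width: 0.799
[-1.04  0.41  0.73  1.45 -0.32  1.52 -0.33]
[[ 0.03  0.99 -0.14]
 [ 1.   -0.03  0.  ]
 [-0.   -0.14 -0.99]]
```

```bash
python3 -m jog '[[[0.8,0.75,-0.5,0,0],[0.8,0,-0.7,0,0],[0.8,0,-0.75,0,0],[0.8,0,0,1,0],[0.8,0,0,1,0],[0.8,0,0,1,0],[0.8,0,0,0.8,0],[0.8,0,0,0.4,0],[0.8,0,0,0,0]]]'
```

```text
time: 29.45
position: [0.4356, 0.3267, 0.0406]
tool_rot: [-2.176, -2.118, 0.156]
ft_force: [0.9, -0.2, -0.2]
grip_width: 0.801
```

```bash
python3 -m jog '[[[0.8,-0.6,0,0,0],[0.8,-0.3,0,0,0],[0.8,-0.4,0.02,0,0],[0.8,-0.5,0.03,0,0],[0.8,-0.5,0.03,0,0],[0.8,-0.5,0.03,0,0],[0.8,-0.5,0.03,0,0],[0.8,-0.4,0.02,0,0],[0.8,-0.25,0,0,0],[0.8,0,0,0,0]]]'; cat > ma.py <<'E'
from h import *
for n in ("top","scene"):
  im,w=snap(n)
  m=(w[...,1]>-.13)&(w[...,1]<.3)&(w[...,0]>.34)&(w[...,0]<.52)&(abs(w[...,2]-.091)<.007)
  nn,l,st,_=cv2.connectedComponentsWithStats(m.astype(np.uint8)); 
  if nn<2: continue
  i=1+np.argmax(st[1:,4]); p=w[l==i]; print(n,len(p),np.percentile(p,[1,50,99],axis=0).round(3).tolist(),cv2.minAreaRect((p[:,:2]*1000).astype(np.float32)))
E
python3 ma.py
```

```text
time: 30.7
position: [0.4381, 0.1669, 0.04]
tool_rot: [-2.178, -2.117, 0.156]
ft_force: [-0.4, 0.7, -0.1]
grip_width: 0.799
top 1045 [[0.377, 0.037, 0.085], [0.43, 0.089, 0.091], [0.485, 0.14, 0.097]] ((431.26824951171875, 88.97769165039062), (107.20731353759766, 111.03543090820312), 88.1628646850586)
scene 172 [[0.403, 0.033, 0.088], [0.448, 0.047, 0.092], [0.487, 0.063, 0.095]] ((444.08837890625, 47.85687255859375), (87.38603973388672, 31.48134422302246), 0.7134862542152405)
```

```bash
python3 -m jog '[[[0.8,-0.3,0.02,0,0],[0.8,-0.45,0.02,0,0],[0.8,-0.45,0.02,0,0],[0.8,-0.45,0.02,0,0],[0.8,-0.4,0.02,0,0],[0.8,-0.3,0.01,0,0],[0.8,-0.2,0,0,0],[0.8,-0.1,0,0,0],[0.8,0,0,0,0]]]'; python3 ma.py
```

```text
time: 31.92
position: [0.4398, 0.062, 0.0399]
tool_rot: [-2.176, -2.119, 0.155]
ft_force: [0.8, -0.1, 0.9]
grip_width: 0.801
top 970 [[0.378, -0.065, 0.085], [0.433, -0.019, 0.091], [0.487, 0.03, 0.097]] ((432.7138977050781, -18.976764678955078), (99.72969055175781, 110.07896423339844), 89.93842315673828)
scene 90 [[0.405, 0.037, 0.084], [0.424, 0.048, 0.091], [0.461, 0.073, 0.098]] ((433.98931884765625, 54.04372787475586), (37.18764114379883, 57.11300277709961), 87.59249114990234)
```

```bash
python3 -m jog '[[[0.8,-0.08,0,0,0],[0.8,-0.06,0,0,0],[0.8,0,0,0,0],[0.8,0.4,0,0,0],[0.8,0.8,0,0,0],[0.8,0.5,0,-0.5,0],[0.8,0.3,0,-1,0],[0.8,0.5,0,-1,0],[0.8,1,0,-1,0],[0.8,1,0,0,0]]]'; python3 -m jog '[[[0.8,1,0,0,0],[0.8,1,0,0,0],[0.8,1,0,0,0],[0.8,0,0,0,0],[0.8,0,0,0,0]]]'; python3 ma.py; python3 - <<'E'
from h import *
im,w=snap("top"); 
k=(im.max(2)<30)&(abs(w[...,2])<.012)&(abs(w[...,1]+.014)<.03)&(w[...,0]>.3)&(w[...,0]<.62)
p=w[k]; print(len(p)); 
for a,b in((.3,.36),(.5,.56),(.56,.62)):
  q=p[(p[:,0]>a)&(p[:,0]<b)]; print(a,len(q),q[:,1].mean().round(4) if len(q) else 0)
a,_=snap("scene")
A=cv2.resize(a[70:300,150:400],None,fx=1.6,fy=1.6); B=cv2.resize(im[150:310,150:390],None,fx=1.6,fy=1.6)
P=[cv2.copyMakeBorder(x,0,368-x.shape[0],0,0,0) for x in(A,B)]
cv2.imwrite("pics/c4.png",np.hstack(P)[:,:,::-1])
E
```

```text
time: 33.28
position: [0.4664, 0.2397, 0.1815]
tool_rot: [-2.176, -2.12, 0.144]
ft_force: [-0.1, 0.5, -0.1]
grip_width: 0.803
time: 33.9
position: [0.4674, 0.3562, 0.1775]
tool_rot: [-2.177, -2.119, 0.156]
ft_force: [0.7, -0.1, 0.9]
grip_width: 0.803
top 1184 [[0.378, -0.072, 0.085], [0.43, -0.016, 0.091], [0.487, 0.045, 0.097]] ((432.7781066894531, -12.552947998046875), (119.14225006103516, 110.17739868164062), 89.84590911865234)
scene 966 [[0.382, -0.073, 0.084], [0.439, -0.009, 0.092], [0.491, 0.045, 0.095]] ((435.9972839355469, -15.564281463623047), (122.8058853149414, 112.25685119628906), 88.0438232421875)
270
0.3 83 -0.0122
0.5 91 -0.0134
0.56 75 -0.0141
```

View pics/c4.png

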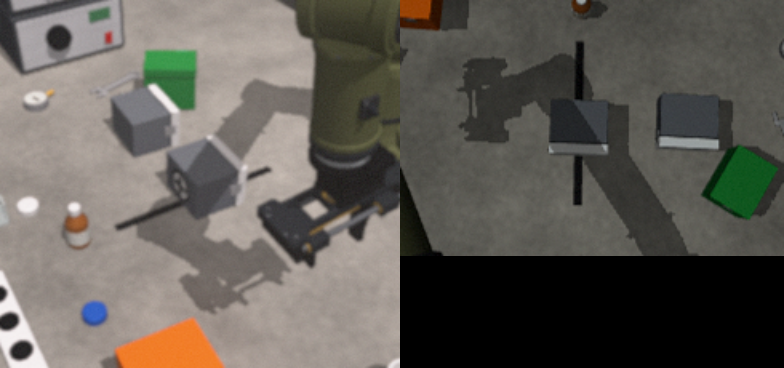

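A's middle is at y = -0.0126 from the top camera and -0.0156 from the scene camera. The line is at about -0.013. Case A still lies on its near side with the stamp facing away, and the robot is clear.

```bash
python3 -c "
from bench import job; print(job.close_job())"
```

```text
the job is handed in; nothing more can be done
None
```

The job is done and handed in at about 34 s of the 64 s allowed. Both grey cases lie on their broad near sides, and the stamped one, case A on the left, sits over the dispatch line.

- **Stamp:** The ring-and-cross stamp showed clearly on A's underside. B's underside looked plain, so I left B where it fell, with its middle at about (0.45, -0.24).
- **Position on the line:** A's middle measured y = -0.0126 from the top camera and -0.0156 from the scene camera. The line is at about -0.013, so A's middle is within about 3 mm of the line's centre and inside the 18 mm tape.
- **Other checks:** In the last picture the robot touched nothing, and the other bench items it showed stood where they were. I did not re-measure the bystanders.

Some things did not go to plan:
- **Missed contact:** My first tries at B passed just over its lid, because the open fingertips sit about 27 mm higher than the reported tool point.
- **B slid:** B slid about 20 mm towards the robot before it tipped.
- **A fell back:** A dropped back upright once and tipped on the second try.
- **Joint limit:** One tool turn ran joints 3 and 7 to the ends of their ranges and left the tool tilted by 8 degrees. This did not affect the push. The readings showed the joints at their limits, not past them.

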